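Open the seed dispenser's door right up over the pot

ROBOT

A 7-joint arm with a two-finger parallel gripper is mounted at the origin on the work surface. World frame = base frame: x ahead of the robot, y to its left, z up, the work surface at z = 0. Lengths are in m, angles in rad, forces in N, time in s.
With the tool pointing down it reaches from about 0.4 to 0.85 m from the base axis. Payload 10.4 kg.
Tool frame: the origin (TCP) lies between the finger pads; the fingertips stand 19 mm ahead of it and the grasp point (between the pads) is the TCP; x points along the fingers, y is the direction in which the jaws open and shut, and the axes are right-handed (so a half turn about x gives the same grasp; the last joint's range is limited). The gripper opens to 87 mm and grips with 3 to 60 N. Pads are 19 mm wide; open, the fingers measure 117 mm over their backs; the gripper's body (75 mm by 190 mm) begins 51 mm behind the grasp point.
Start: joints at [1.142, 0.332, -0.065, 1.46, 0.022, 1.35, -0.088], TCP at [0.247, -0.574, 0.242] pointing down, gripper open.
Joint ranges: [-2.6, 2.6], [-0.5, 2.12], [-1.47, 1.34], [0.16, 2.42], [-1.27, 4.41], [0.06, 2.06], [-2.6, 2.6]. Speed limits (rad/s): [2.22, 2.22, 2.79, 2.79, 3.14, 3.14, 3.14].

INTERFACE

Orientations are given as a unit quaternion [x, y, z, w].
In Python, from bench import r gives the robot as it stands.
- The arm moves only by the tool drive_tool, never from a script. Its argument "motion" is a list of rows, each a list of 4 numbers: the shift along the tool's x, y, z in cm, then the turn about the tool's x in units of 5 degrees (1.0 is 5 degrees). In form: [[tx, ty, tz, twist], ...]. A call has 1 to 20 rows; each row is the pose to reach, as a shift and turn from the pose commanded when the call began, along the tool's axes at that moment; what a row does not reach only later rows make up. A row lasts 1/12 s, in which the tool goes at most 41.7 mm and 7.16 degrees, less where a joint would pass 70% of its speed; a pose out of reach is approached as far as the arm can. A call with a gripper value outside its range is refused whole. "grip" is the closure in counts, from 0 (fully open) to 255 (shut), set as the call begins (left out, the last holds). The fingers move at their own pace and stop on an object; "force" is the grip in N (left out, the last holds). Time passes only in rows, so rows that repeat a pose let the fingers close. It gives the time, the measured TCP pose, the force and the opening at its end, in the units of the state.
- r.read_state(): the state, without advancing time (a new reading comes with each control period).
- r.camera(name): name is "scene" or "top"; returns the picture (384x512x3 uint8, red, green, blue); there is no depth.
- r.calibration(name): a dict with "fx", "fy", "cx", "cy" (pixels), "dist" ([k1, k2, p1, p2, k3] as OpenCV has them; the pictures are not rectified), "xyz" and "orientation" of the camera in the world. Camera axes: x right, y up, looking along -z (the intrinsics and any distortion apply to the point x, -y, -z); pixel columns grow to the right and rows downward; lengths in m; the calibration is good to about 2 mm. A picture is of the moment at which its call begins. calibration takes no time and is no camera call.
- r.close_job(): hands the job in, once; it reports no verdict.
The state is a dict: "time": time; "joint_positions": joint angles; "joint_vel": joint speeds; "joint_torque": joint torques, N m; "ee_pos": TCP position; "eef_rot": TCP orientation; "ft_force": force on the tool from outside, world axes, zero at the start; "torque": the same for the moment, N m; "width": finger opening in m.
Only numpy, scipy, OpenCV 4.12 (cv2) and the standard library are available. Lean on these libraries where they do the work, as an engineer would, in place of code of your own. Each camera call takes 0.05 s, during which the arm holds its last target.

TASK

The green seed dispenser has run empty and is to be brushed out. First push the white ceramic pot gently along the counter until it stands under the dispenser's spout, with the whole spout mouth over the pot's opening, to catch the last husks; then push the door lever past its half-open click and on to the full-open stop, and leave it there. Only push with the fingers: do not lift, tip or squeeze the pot, do not pinch the lever, and leave the other things on the counter where they are.

Things in the scene. Friction and masses are not known exactly. Their poses are not given: they have to be found in the camera images.
- dispenser: Green plastic seed dispenser bolted to the counter. Origin on the counter under the hopper's middle; z up, -x points along the chute to the spout, +y is the way the door opens. Steel stand (foot plate 195 x 210 mm), lidded hopper 198 x 198 mm, top at 367 mm, front at x = -99 mm, black spring clip on its rim. From the hopper a 54 mm wide chute slopes down to door frame and spout.
- spout_mouth (a point): Centre of the spout's open underside: x = -230, y = 0, z = 112 mm in the dispenser's frame. The spout is a square upright duct, 48 mm outside, 40 mm inside, hood up to 195 mm. Under spout, frame and chute the counter is bare as far as the foot plate at x = -98 mm.
- frame_top (a point): Middle of the slot in the top of the door frame: x = -195, y = 0, z = 206 mm in the dispenser's frame. The frame is an upright green box across the chute just behind the spout, 18 mm thick in x, 104 mm wide in y, from 124 to 206 mm; a post 6 mm thick at each end of the slot rises to 212 mm. The lever stands up out of the slot. When open, the door blade sticks out at the +y end.
- gate (a joint): The sliding door, in m, moved by its lever: 0 shut, 0.032 half open (first click), 0.064 full open (hard second stop). Grows towards the dispenser's +y, roughly away from the robot. Starts at 0 to 0.012. Friction 1.5 N; a spring ball catch adds about 7 N going on to its ridges at 0.021, 0.033 and 0.054. Past the last ridge it drives the door home and holds it; elsewhere the door stays where it is left.
- lever_top (a point): Middle of the lever's top, 264 mm above the counter; moves with the door. The lever is an upright black-gripped tab, 20 mm wide along the dispenser's x, 14 mm thick along its y (the push direction), grip from 222 to 264 mm. In the dispenser's frame x = -195 mm, y = -32 mm when shut, +32 mm fully open; the hopper's front is 96 mm behind it.
- pot: White ceramic pot, round and straight-sided: 130 mm across, 85 mm tall, wall 6 mm, opening 118 mm, no handle; 0.45 to 0.85 kg, friction on the steel counter 0.5 to 0.7. Origin: centre of its underside, z up. It stands on the bare counter left of the spout with a clear straight way to it. Slides steadily when pushed low with two spread fingers.
- garden_fork: Bystander: three-tined steel hand fork with a wooden handle, 270 mm long, lying on the robot's side of the work. Origin under its middle.
- scoop: Bystander: aluminium scoop, 215 mm long, 46 mm high, lying beyond the work. Origin under its bowl.
- clay_pot: Bystander: small terracotta pot, 72 mm across, 66 mm tall, far left.
- seed_jar: Bystander: glass jar with a steel cap, 66 mm across, 100 mm tall, near the robot on the left.
- feed_bottle: Bystander: black bottle, 68 mm across, 190 mm tall, beyond the dispenser on the right.
- brush: Bystander: hand brush lying near the robot on the right.
- dibber: Bystander: wooden dibber, 190 mm long, 34 mm thick, lying beyond the dispenser.

How it is judged:
On the way, in this order (a step that is already met when the one before it is completed fails the run):
1. the pot stands under the spout (centres within 30 mm, seen from above) while the door is not yet fully open (horizontal distance between pot and spout_mouth below 0.03 m and height (world z) of pot below 0.006 m and value of joint gate below 0.05 m), for 0.2 s.
2. the door lever is at the full-open stop (value of joint gate above 0.061 m), for 0.2 s.
At the end, for the whole second after the job is handed in: The door is at its full-open stop (joint above 0.061 m of 0.064) and the pot stands upright and still on the counter with its centre within 30 mm of the spout's centre seen from above, so that the whole spout mouth is over the pot's opening (value of joint gate above 0.061 m and horizontal distance between pot and spout_mouth below 0.03 m and height (world z) of pot below 0.006 m and angle between pot's own z axis and vertical below 0.06 rad and linear speed of pot below 0.02 m/s); the robot touches nothing.
It fails at once if the pot is lifted (more than 12 mm) or tipped (more than about 11 degrees) (height (world z) of pot above 0.012 m or angle between pot's own z axis and vertical above 0.2 rad).
It fails at once if the pot is squeezed or shoved hard (more than 25 N) (contact force between the fingers and pot above 25 N).
It fails at once if the lever is pinched (both faces pressed at once) (contact force between the fingers and gate_c6 above 2 N and contact force between the fingers and gate_c7 above 2 N).
It fails at once if a bystander is moved by more than 30 mm (distance of any of garden_fork, scoop, clay_pot, seed_jar, feed_bottle, brush, dibber from where it was at the start of the episode above 0.03 m).
It also fails if it takes over 56 s, if anything falls off the work surface, if the arm or the gripper's body presses on something with over 40 N, if the wrist force passes 120 N, or if a joint passes its speed limit or range.

## Working session

There is one attempt and no reset: what is moved stays moved. The work goes in short steps, Python scripts to look and compute and a tool call to move; the robot and the scene stay as the last step left them, time stands still between calls to the robot, and variables do not carry over. Pictures are saved under pics/ and viewed, and the job is handed in when it is done.

Besides the shell and the picture viewer there is one more tool, called as a command line: name --pt "numbers of a row" for each row, then --argument value for the rest. drive_tool: Moves the arm, as the interface text tells. Its arguments: {"type":"object","properties":{"motion":{"type":"array","items":{"type":"array","items":{"type":"number"}}},"grip":{"type":"number"},"force":{"type":"number"}},"required":["motion"]}

```bash
ls; mkdir -p pics; python3 - <<'E'
from bench import r
import cv2
for n in("scene","top"):
    im=r.camera(n); cv2.imwrite(f"pics/{n}0.png",im[:,:,::-1]); print(r.calibration(n))
print(r.read_state())
E
```

```text
pics
{'fx': 384.9472444155775, 'fy': 384.9472444155775, 'cx': 259.2212592878723, 'cy': 193.3527254272836, 'dist': array([-0.11360754,  0.        ,  0.        ,  0.        ,  0.        ]), 'xyz': array([0.38073096, 0.25000391, 1.05126084]), 'orientation': array([-0.05539256,  0.16689413,  0.93030947, -0.32187313])}
{'fx': 387.90797399810947, 'fy': 387.90797399810947, 'cx': 258.56181971858706, 'cy': 197.47914318697406, 'dist': array([-0.08955319,  0.        ,  0.        ,  0.        ,  0.        ]), 'xyz': array([0.38775267, 0.00270552, 1.4005998 ]), 'orientation': array([-0.05402402,  0.04907438,  0.70952248, -0.70089297])}
{'time': 0.1, 'joint_positions': array([ 1.14238459,  0.33286147, -0.06471775,  1.46084085,  0.02160186,
        1.34991149, -0.08848649]), 'joint_vel': array([ 4.33851902e-04, -1.50846502e-03, -8.43300416e-04, -1.39938295e-03,
       -1.31678282e-03, -9.90626582e-06,  6.72764574e-06]), 'joint_torque': array([ 2.24112031e-03, -6.24549150e+01,  2.54311605e-02, -3.90715742e+01,
       -6.13584928e-02,  3.66574118e-02,  7.84177860e-05]), 'ee_pos': array([ 0.24660807, -0.57394089,  0.24080843]), 'eef_rot': array([-0.6924836 , -0.14296551,  0.69271019, -0.14205602]), 'ft_force': array([ 0.03803598, -0.04192124, -0.5041531 ]), 'torque': array([-0.01776914,  0.00869299,  0.01687531]), 'width': 0.08686327528630149}
```

View pics/scene0.png

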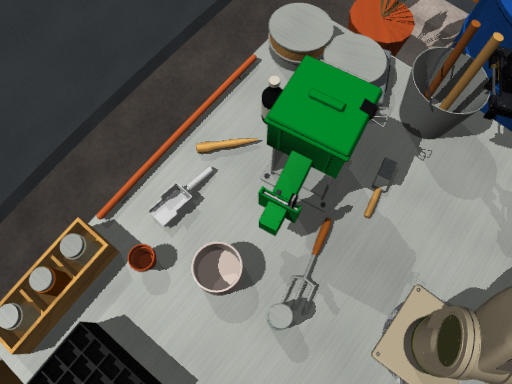

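View pics/top0.png

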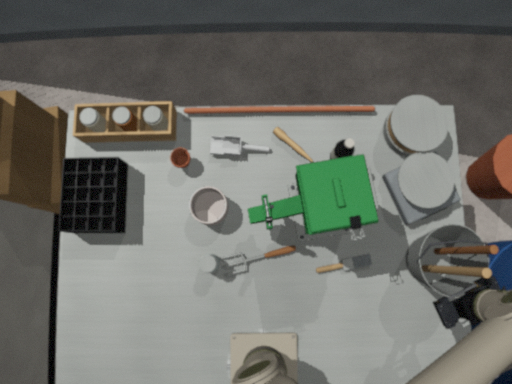

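```bash
cat > h.py <<'E'
import numpy as np,cv2
from bench import r
from scipy.spatial.transform import Rotation as R
def K(c): return np.array([[c['fx'],0,c['cx']],[0,c['fy'],c['cy']],[0,0,1]])
def ray(n,uv):
    c=r.calibration(n); p=cv2.undistortPoints(np.array(uv,float).reshape(-1,1,2),K(c),c['dist']).reshape(-1,2)
    d=np.c_[p[:,0],-p[:,1],-np.ones(len(p))]
    return c['xyz'],R.from_quat(c['orientation']).apply(d)
def onplane(n,uv,z):
    o,d=ray(n,uv); return o+d*((z-o[2])/d[:,2])[:,None]
def proj(n,P):
    c=r.calibration(n); p=R.from_quat(c['orientation']).inv().apply(np.atleast_2d(P)-c['xyz'])
    q=np.c_[p[:,0],-p[:,1],-p[:,2]]
    return cv2.projectPoints(q.reshape(-1,1,3),np.zeros(3),np.zeros(3),K(c),c['dist'])[0].reshape(-1,2)
E
python3 - <<'E'
import cv2
a=cv2.imread("pics/scene0.png")[150:300,180:360]; cv2.imwrite("pics/sz.png",cv2.resize(a,None,fx=4,fy=4,interpolation=cv2.INTER_CUBIC))
a=cv2.imread("pics/top0.png")[140:260,180:390]; cv2.imwrite("pics/tz.png",cv2.resize(a,None,fx=3.8,fy=3.8,interpolation=cv2.INTER_CUBIC))
E
```

```text
(no output)
```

View pics/sz.png

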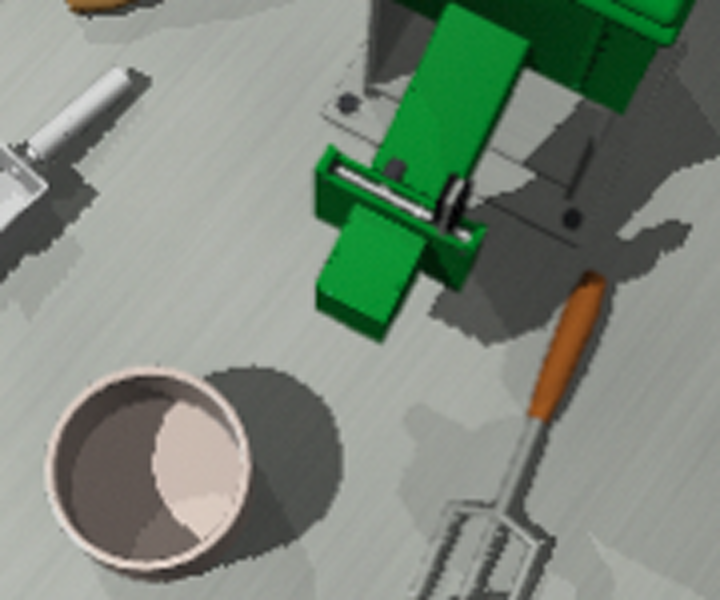

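View pics/tz.png

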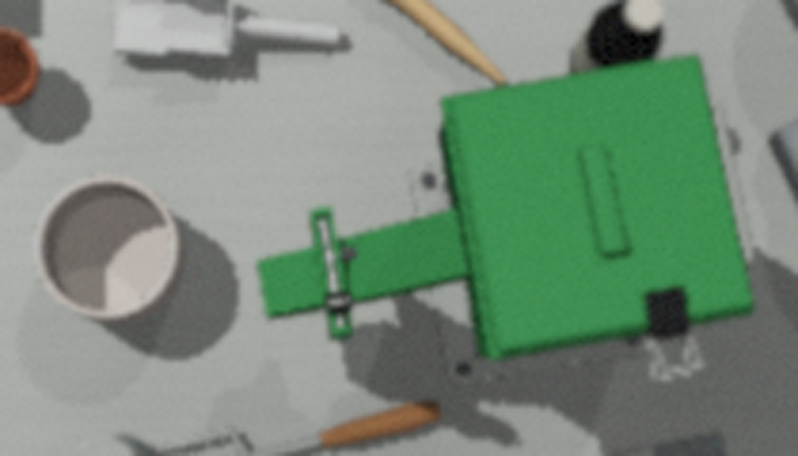

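```bash
python3 - <<'E'
from h import *
np.set_printoptions(precision=4,suppress=True)
s=lambda L:np.array(L,float)/4-0.375+[180,150]
t=lambda L:np.array(L,float)/3.8-0.37+[180,140]
print("hood scene FL,FR",onplane("scene",s([(318,285),(382,327)]),.195))
print("hood top FL,FR",onplane("top",t([(260,262),(269,317)]),.195))
print("frame scene corners L..R",onplane("scene",s([(317,172),(332,147),(487,228),(470,250)]),.209))
print("frame top corners",onplane("top",t([(312,210),(330,209),(350,333),(333,337)]),.209))
hs=onplane("top",t([(443,98),(698,57),(751,310),(490,356)]),.36);print("hopper",hs,hs.mean(0))
# pot
for n,roi in(("scene",(185,235,250,300)),("top",(185,180,235,232))):
    im=cv2.imread(f"pics/{n}0.png"); x0,y0,x1,y1=roi
    a=im[y0:y1,x0:x1].astype(int); m=((a[:,:,2]-a[:,:,0])>12).astype(np.uint8)
    m=cv2.morphologyEx(m,cv2.MORPH_OPEN,np.ones((2,2)))
    c=max(cv2.findContours(m,0,1)[0],key=cv2.contourArea); 
    P=onplane(n,c.reshape(-1,2)+[x0,y0],.085)
    (cx,cy),rad=cv2.minEnclosingCircle(P[:,:2].astype(np.float32)); e=cv2.fitEllipse(P[:,:2].astype(np.float32)*1000)
    print(n,len(c),cx,cy,rad,e)
# lever tops
print("lever scene",onplane("scene",s([(458,183)]),.264),"top",onplane("top",t([(338,302)]),.264))
# jar/fork
E
```

```text
hood scene FL,FR [[0.5312 0.0526 0.195 ]
 [0.4869 0.0496 0.195 ]]
hood top FL,FR [[0.5303 0.0434 0.195 ]
 [0.4849 0.0364 0.195 ]]
frame scene corners L..R [[ 0.5715  0.0023  0.209 ]
 [ 0.5742 -0.0155  0.209 ]
 [ 0.4731 -0.0313  0.209 ]
 [ 0.473  -0.0145  0.209 ]]
frame top corners [[ 0.5709  0.0001  0.209 ]
 [ 0.5716 -0.0146  0.209 ]
 [ 0.47   -0.0293  0.209 ]
 [ 0.4669 -0.0156  0.209 ]]
hopper [[ 0.6284 -0.0953  0.36  ]
 [ 0.6571 -0.2826  0.36  ]
 [ 0.4718 -0.3111  0.36  ]
 [ 0.442  -0.1237  0.36  ]] [ 0.5498 -0.2032  0.36  ]
scene 150 0.5572803616523743 0.1874789446592331 0.06565623730421066 ((557.82177734375, 187.15211486816406), (125.43110656738281, 128.4828643798828), 73.23926544189453)
top 71 0.5278183221817017 0.15672102570533752 0.037579383701086044 ((531.0286865234375, 161.41354370117188), (36.705589294433594, 63.57350158691406), 53.57941436767578)
lever scene [[ 0.4947 -0.024   0.264 ]] top [[ 0.4903 -0.019   0.264 ]]
```

```bash
python3 - <<'E'
from h import *
np.set_printoptions(precision=4,suppress=True)
t=lambda L:np.array(L,float)/3.8-0.37+[180,140]
print(onplane("top",t([(109,249)]),.085))
print(onplane("scene",[(281,316)],.1),onplane("top",[(211,263)],.1),"jar")
print(onplane("scene",[(141,258)],.066),"clay", onplane("scene",[(171,207)],.03),"scoop bowl", onplane("scene",[(310,280),(328,222)],.02),"fork")
q=r.read_state()['eef_rot']; print(R.from_quat(q).as_matrix())
E
```

```text
[[0.5568 0.1833 0.085 ]]
[[0.361  0.1843 0.1   ]] [[0.361  0.1713 0.1   ]] jar
[[0.7327 0.2925 0.066 ]] clay [[0.7791 0.136  0.03  ]] scoop bowl [[ 0.3546  0.0574  0.02  ]
 [ 0.4085 -0.1039  0.02  ]] fork
[[-0.0006  0.3948 -0.9188]
 [ 0.0012 -0.9188 -0.3948]
 [-1.     -0.0013  0.0001]]
```

drive_tool --pt "-4 0 0 0" --pt "-8 0 0 0" --pt "-12 0 0 0" --pt "-16 0 0 0" --pt "-20 0 0 0" --pt "-20 0 0 0" --pt "-20 0 0 0" --grip 110

```text
time: 0.68
ee_pos: [0.247, -0.5747, 0.4439]
eef_rot: [0.693, 0.141, -0.692, 0.144]
ft_force: [-0.2, -0.2, -0.5]
width: 0.052
```

drive_tool --pt "0 -3 -3 0" --pt "0 -6 -6 -0.5" --pt "0 -9 -9 -1" --pt "0 -12 -12 -1.5" --pt "0 -15 -15 -2" --pt "0 -18 -18 -3" --pt "0 -21 -21 -4" --pt "0 -24 -24 -5" --pt "0 -27 -27 -6" --pt "0 -30 -30 -7" --pt "0 -33 -33 -8" --pt "0 -36 -36 -9" --pt "0 -39 -39 -10" --pt "0 -42 -42 -10.5" --pt "0 -45 -45 -10.5" --pt "0 -48 -48 -10.5" --pt "0 -51 -51 -10.5" --pt "0 -54 -54 -10.5" --pt "0 -57 -57 -10.5" --pt "0 -60 -60 -10.5"

```text
time: 2.35
ee_pos: [0.5558, 0.2013, 0.4399]
eef_rot: [-0.558, -0.434, 0.559, -0.434]
ft_force: [0.4, -1.1, 1.2]
width: 0.0495
```

```bash
python3 - <<'E'
from h import *
np.set_printoptions(precision=4,suppress=True)
s=r.read_state();p=s['ee_pos'];M=R.from_quat(s['eef_rot']).as_matrix();print(s['joint_positions'],p);print(M)
print(M.T@(np.array([.584,.292,.048])-p)*100)
E
```

```text
[ 0.1525  0.3326 -0.8117  1.134   0.2438  1.7704 -0.8318] [0.5558 0.2013 0.4399]
[[-0.0018  0.969  -0.247 ]
 [-0.001  -0.247  -0.969 ]
 [-1.     -0.0015  0.0014]]
[39.18    0.5473 -9.5348]
```

drive_tool --pt "0 0 -4 0" --pt "0 0 -7.5 0" --pt "0 0.5 -9.5 0" --pt "4 0.5 -9.5 0" --pt "8 0.5 -9.5 0" --pt "12 0.5 -9.5 0" --pt "16 0.5 -9.5 0" --pt "20 0.5 -9.5 0" --pt "24 0.5 -9.5 0" --pt "28 0.5 -9.5 0" --pt "31 0.5 -9.5 0" --pt "33 0.5 -9.5 0" --pt "33 0.5 -9.5 0"

```text
time: 3.43
ee_pos: [0.5805, 0.2885, 0.105]
eef_rot: [-0.555, -0.435, 0.561, -0.434]
ft_force: [-0.2, -0.6, -0.4]
width: 0.0495
```

```bash
python3 - <<'E'
from h import *
np.set_printoptions(precision=4,suppress=True)
s=r.read_state();print(s['joint_positions'],s['ee_pos'],s['width'])
im=r.camera("scene");cv2.imwrite("pics/s1.png",cv2.resize(im[120:330,100:380,::-1],None,fx=2.8,fy=2.8))
E
```

```text
[ 0.0122  0.6118 -0.7581  1.5068  0.4343  1.2076 -1.0624] [0.5805 0.2885 0.105 ] 0.04952765610121839
```

View pics/s1.png

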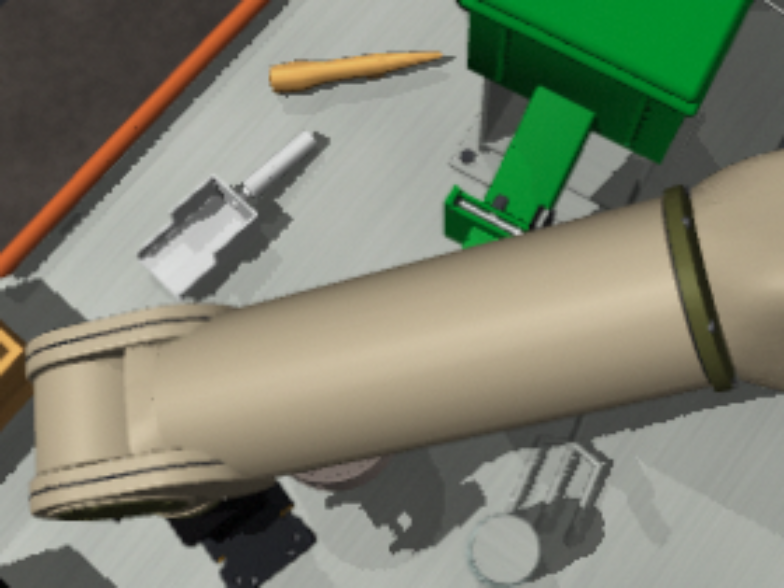

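```bash
python3 - <<'E'
from h import *
im=r.camera("top");cv2.imwrite("pics/t1.png",cv2.resize(im[100:384,130:440,::-1],None,fx=2.1,fy=2.1))
E
```

```text
(no output)
```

View pics/t1.png

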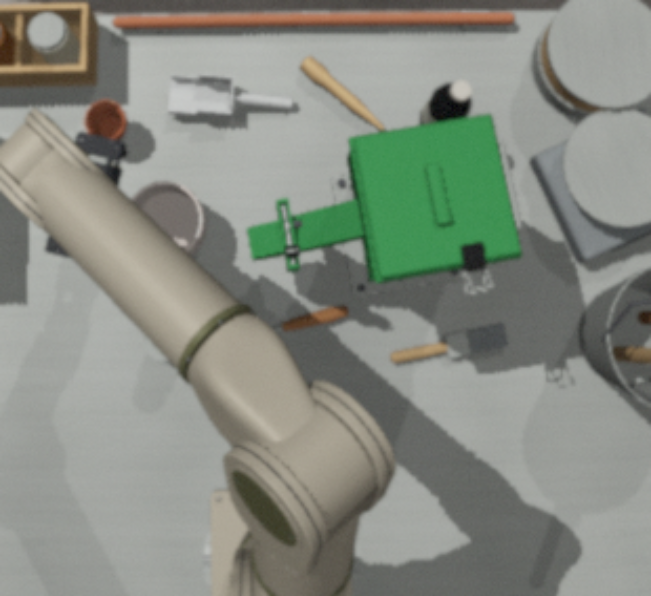

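drive_tool --pt "2 0 0 0" --pt "4 0 0 0" --pt "5.5 0 0 0" --pt "5.7 0 0 0" --pt "5.7 0 0 0" --pt "5.7 0 0.7 0" --pt "5.7 0 1.4 0" --pt "5.7 0 2.0 0" --pt "5.7 0 2.5 0" --pt "5.7 0 2.8 0" --pt "5.7 0 2.8 0"

```text
time: 4.45
ee_pos: [0.5771, 0.2622, 0.0548]
eef_rot: [0.558, 0.434, -0.558, 0.434]
ft_force: [-0.2, -0.7, -0.8]
width: 0.0495
```

```bash
python3 - <<'E'
from h import *
np.set_printoptions(precision=4,suppress=True)
s=r.read_state();p=s['ee_pos'];M=R.from_quat(s['eef_rot']).as_matrix();print(s['joint_positions'],p,s['ft_force'])
print(M, M.T@(np.array([.557,.1855,.048])-p)*100, M.T@(np.array([.515,.021,.048])-p)*100)
E
```

```text
[ 0.0493  0.6318 -0.739   1.5944  0.464   1.098  -1.0587] [0.5771 0.2622 0.0548] [-0.1767 -0.6723 -0.7684]
[[ 0.0005  0.9689 -0.2473]
 [-0.0006 -0.2473 -0.9689]
 [-1.      0.0006  0.0005]] [ 0.6845 -0.0526  7.9337] [ 0.6923 -0.054  24.9114]
```

drive_tool --pt "0.4 0 0 0" --pt "0.8 0 0.2 0" --pt "0.8 0 0.4 0" --pt "0.8 0 0.6 0" --pt "0.8 0 0.8 0" --pt "0.8 0 1.0 0" --pt "0.8 0 1.2 0" --pt "0.8 0 1.4 0" --pt "0.8 0 1.6 0" --pt "0.8 0 1.9 0" --pt "0.8 0 2.2 0" --pt "0.8 0 2.5 0" --pt "0.8 0 2.8 0" --pt "0.8 0 3.1 0"

```text
time: 5.62
ee_pos: [0.5692, 0.2332, 0.0467]
eef_rot: [0.558, 0.434, -0.558, 0.434]
ft_force: [1.1, 2.9, -0.2]
width: 0.0492
```

```bash
python3 - <<'E'
from h import *
im=r.camera("scene");cv2.imwrite("pics/s2.png",cv2.resize(im[120:330,100:380,::-1],None,fx=2.8,fy=2.8))
E
```

```text
(no output)
```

View pics/s2.png

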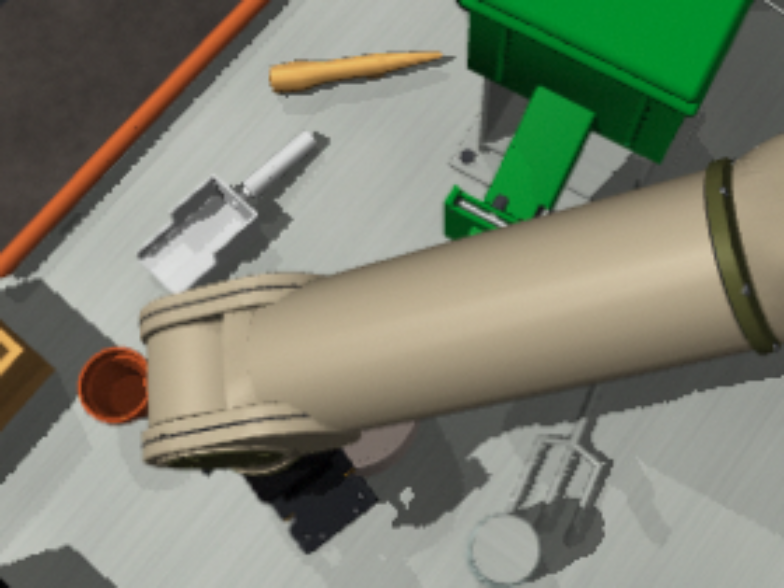

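drive_tool --pt "0 0 0.5 0" --pt "0 0 1.1 0" --pt "0 0 1.7 0" --pt "0 0 2.3 0" --pt "0 0 2.9 0" --pt "0 0 3.5 0" --pt "0 0 4.1 0" --pt "0 0 4.7 0" --pt "0 0 5.3 0" --pt "0 0 5.9 0" --pt "0 0 6.5 0" --pt "0 0 7.1 0" --pt "0 0 7.7 0" --pt "0 0 8.3 0" --pt "0 0 8.9 0" --pt "0 0 9.5 0" --pt "0 0 10.1 0" --pt "0 0 10.6 0" --pt "0 0 11.0 0" --pt "0 0 11.2 0"

```text
time: 7.33
ee_pos: [0.5416, 0.1241, 0.0465]
eef_rot: [-0.558, -0.434, 0.558, -0.434]
ft_force: [-0.2, 4.0, 0.9]
width: 0.0493
```

```bash
python3 - <<'E'
from h import *
im=r.camera("scene");cv2.imwrite("pics/s3.png",cv2.resize(im[100:330,140:400,::-1],None,fx=2.6,fy=2.6))
im=r.camera("top");cv2.imwrite("pics/t3.png",cv2.resize(im[140:290,150:350,::-1],None,fx=4,fy=4))
E
```

```text
(no output)
```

View pics/s3.png

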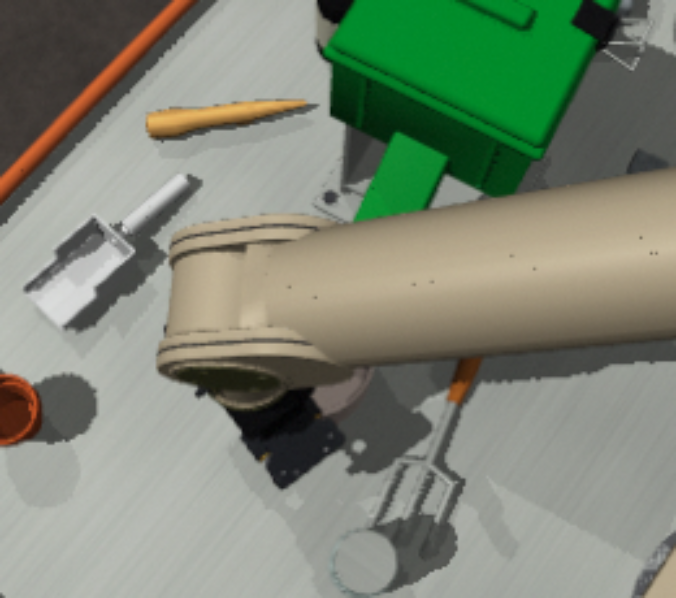

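View pics/t3.png

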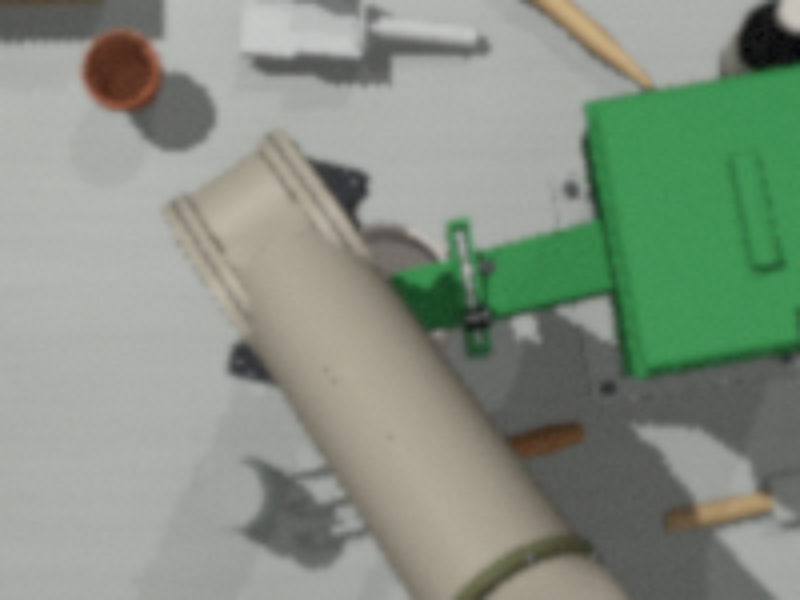

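```bash
python3 - <<'E'
from h import *
np.set_printoptions(precision=4,suppress=True)
P=onplane("top",np.array([(375,226),(400,227),(425,239),(440,254),(437,336)])/4-.4+[150,140],.085);print(P)
from scipy.optimize import least_squares
print(least_squares(lambda c:np.hypot(P[:,0]-c[0],P[:,1]-c[1])-.065,[.52,.05]).x)
E
```

```text
[[0.5866 0.0629 0.085 ]
 [0.5855 0.0415 0.085 ]
 [0.5748 0.0202 0.085 ]
 [0.5617 0.0075 0.085 ]
 [0.4915 0.0109 0.085 ]]
[0.5248 0.0635]
```

drive_tool --pt "0 0 0.3 0" --pt "0 0 0.7 0" --pt "0 0 1.1 0" --pt "0 0 1.5 0" --pt "0 0 1.8 0"

```text
time: 7.85
ee_pos: [0.537, 0.1067, 0.0464]
eef_rot: [-0.558, -0.434, 0.558, -0.434]
ft_force: [0.6, 2.4, -1.5]
width: 0.0494
```

drive_tool --pt "0 0 0.3 0" --pt "0 0 0.7 0" --pt "0 0 1.1 0" --pt "0 0 1.4 0" --pt "0 0 1.5 0" --pt "0 0 1.5 0" --pt "0 0 1.5 0"

```text
time: 8.43
ee_pos: [0.5336, 0.0925, 0.0466]
eef_rot: [-0.558, -0.434, 0.558, -0.434]
ft_force: [-0.1, -0.7, 0.6]
width: 0.0497
```

```bash
python3 - <<'E'
from h import *
im=r.camera("top");cv2.imwrite("pics/t4.png",cv2.resize(im[140:290,150:350,::-1],None,fx=4,fy=4))
E
```

```text
(no output)
```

View pics/t4.png

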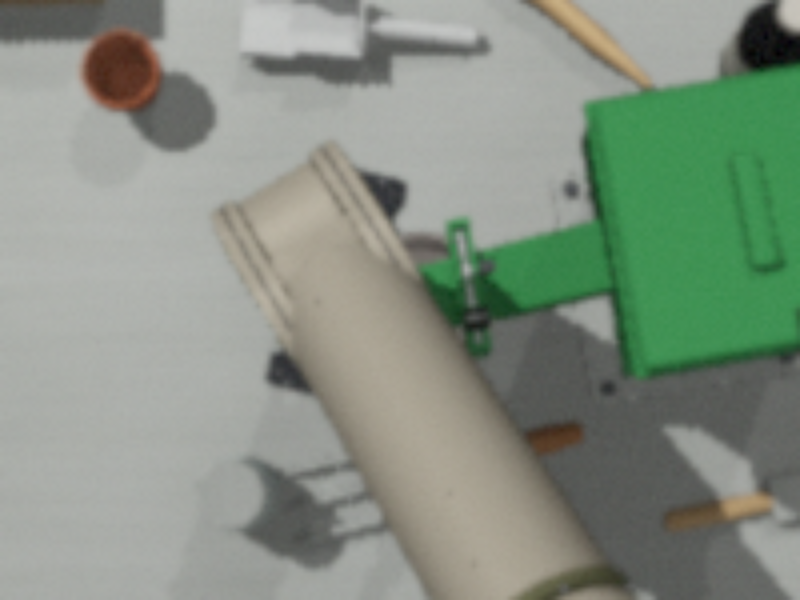

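drive_tool --pt "0 0 -0.5 0" --pt "0 0 -1.5 0" --pt "0 0 -3 0" --pt "0 0 -6 0" --pt "0 0 -9 0" --pt "-4 0 -10 0" --pt "-8 0 -12 0" --pt "-12 0 -15 0" --pt "-16 0 -18 0" --pt "-20 0 -20 0" --pt "-24 0 -20 0" --pt "-28 0 -20 0" --pt "-32 0 -20 0" --pt "-36 0 -20 0" --pt "-39 0 -20 0" --pt "-39 0 -20 0"

```text
time: 9.82
ee_pos: [0.5826, 0.2888, 0.4449]
eef_rot: [0.562, 0.434, -0.555, 0.434]
ft_force: [-1.0, -0.1, 0.5]
width: 0.0499
```

```bash
python3 - <<'E'
from h import *
np.set_printoptions(precision=4,suppress=True)
for n in("scene","top"):
    im=r.camera(n);cv2.imwrite(f"pics/{n}5.png",im[:,:,::-1]);
    a=im[130:320,190:360,::-1] if n=="scene" else im[170:260,190:310,::-1]
    k=3.1 if n=="scene" else 6
    cv2.imwrite(f"pics/{n}5z.png",cv2.resize(a,None,fx=k,fy=k,interpolation=cv2.INTER_CUBIC))
s=r.read_state();print(s['joint_positions'],s['ee_pos'])
E
```

```text
[-0.0562  0.4837 -0.8214  0.9546  0.3595  1.823  -0.9693] [0.5826 0.2886 0.4385]
```

View pics/scene5z.png

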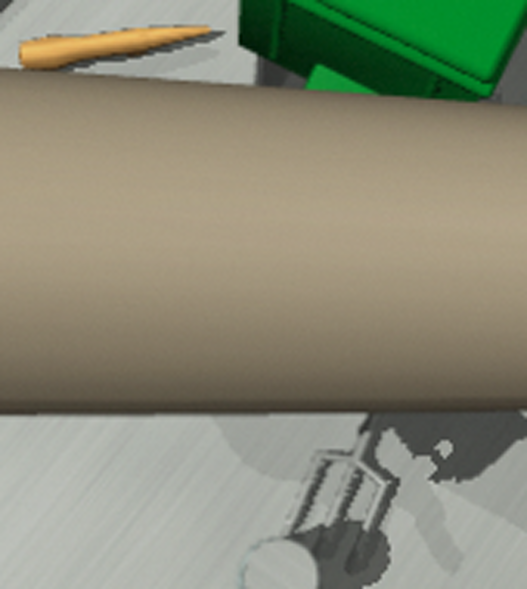

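View pics/top5z.png

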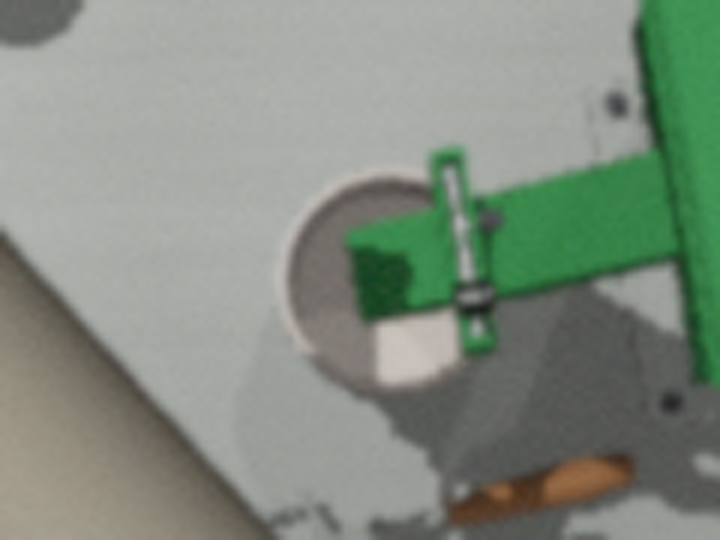

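```bash
python3 - <<'E'
from h import *
from scipy.optimize import least_squares
np.set_printoptions(precision=4,suppress=True)
f=lambda L:np.array(L,float)/6-.42+[190,170]
P=onplane("top",f([(282,280),(305,213),(345,180),(388,171),(418,174),(290,325),(310,358),(350,385),(400,393),(440,383)]),.085)
print(least_squares(lambda c:np.hypot(P[:,0]-c[0],P[:,1]-c[1])-c[2],[.52,.05,.065]).x)
print("hood front",onplane("top",f([(347,236),(368,322)]),.195))
c=onplane("top",f([(432,150),(462,148),(495,350),(465,355)]),.209);print(c,c.mean(0))
print("lever top",onplane("top",f([(474,299)]),.264))
# predicted projections
F=np.array([.5205,-.0148]);yd=np.array([.988,.153]);xd=np.array([.153,-.988])
def W(x,y,z): q=F+xd*(x+.195)+yd*y; return [*q,z]
print((proj("top",[W(-.254,.024,.195),W(-.254,-.024,.195),W(-.195,.052,.212),W(-.195,-.052,.212),W(-.195,-.032,.264)])-[190,170]+.42)*6)
E
```

```text
[0.516  0.0235 0.0635]
hood front [[0.5293 0.0454 0.195 ]
 [0.4842 0.0349 0.195 ]]
[[ 0.5719  0.0006  0.209 ]
 [ 0.5728 -0.015   0.209 ]
 [ 0.468  -0.0304  0.209 ]
 [ 0.4656 -0.015   0.209 ]] [ 0.5196 -0.0149  0.209 ]
lever top [[ 0.4894 -0.019   0.264 ]]
[[343.5976 224.8152]
 [358.4264 315.3414]
 [446.3185 149.0332]
 [480.2184 347.5089]
 [475.5071 299.9443]]
```

```bash
python3 - <<'E'
from h import *
np.set_printoptions(precision=4,suppress=True)
s=r.read_state();p=s['ee_pos'];M=R.from_quat(s['eef_rot']).as_matrix();print(M)
print(M.T@(np.array([.432,-.0244,.44])-p)*100)
E
```

```text
[[ 0.0027  0.9695 -0.245 ]
 [ 0.0025 -0.245  -0.9695]
 [-1.      0.002  -0.0031]]
[-0.2683 -6.9285 34.0358]
```

drive_tool --pt "0 -0.6 3 0" --pt "0 -1.2 6 -0.3" --pt "0 -1.8 9 -0.8" --pt "0 -2.4 12 -1.3" --pt "0 -3 15 -1.8" --pt "0 -3.6 18 -2.3" --pt "0 -4.3 21 -2.8" --pt "0 -5 24 -3.3" --pt "0 -5.7 27 -3.8" --pt "0 -6.4 30 -4.3" --pt "0 -6.7 32 -4.6" --pt "0 -6.9 34 -4.6" --pt "0 -6.9 34 -4.6" --grip 255

```text
time: 11.0
ee_pos: [0.431, -0.0297, 0.4354]
eef_rot: [0.461, 0.536, -0.463, 0.535]
ft_force: [0.4, -0.8, -0.5]
width: 0.0009
```

```bash
python3 - <<'E'
from h import *
np.set_printoptions(precision=4,suppress=True)
s=r.read_state();p=s['ee_pos'];M=R.from_quat(s['eef_rot']).as_matrix();print(M,p,s['joint_positions'])
print(M.T@(np.array([.432,-.0244,.247])-p)*100)
E
```

```text
[[-0.002   0.9893  0.1461]
 [-0.001   0.1461 -0.9893]
 [-1.     -0.0021  0.0007]] [ 0.431  -0.0297  0.4354] [ 0.7066 -0.1129 -0.6559  1.5318 -0.0683  1.701   0.1917]
[18.8365  0.2178 -0.5172]
```

drive_tool --pt "3 0 -0.4 0" --pt "6 0 -0.4 0" --pt "9 0 -0.4 0" --pt "12 0 -0.4 0" --pt "15 0 -0.4 0" --pt "17 0 -0.4 0" --pt "18.4 0 -0.4 0" --pt "18.8 0 -0.4 0" --pt "18.8 0 -0.4 0" --pt "18.8 0 -0.4 0"

```text
time: 11.83
ee_pos: [0.4318, -0.0214, 0.2488]
eef_rot: [0.46, 0.537, -0.46, 0.537]
ft_force: [0.3, 0.4, 0.2]
width: 0.0009
```

```bash
python3 - <<'E'
from h import *
for n in("scene","top"):
    im=r.camera(n);
    a=im[120:270,220:400,::-1] if n=="scene" else im[150:300,190:370,::-1]
    cv2.imwrite(f"pics/{n}6z.png",cv2.resize(a,None,fx=4,fy=4,interpolation=cv2.INTER_CUBIC))
s=r.read_state();print(s['joint_positions'],s['ee_pos'])
E
```

```text
[ 0.6903098  -0.08252717 -0.6963379   1.89080499 -0.05450801  1.3132012
  0.16237008] [ 0.43214102 -0.0216553   0.24942907]
```

View pics/scene6z.png

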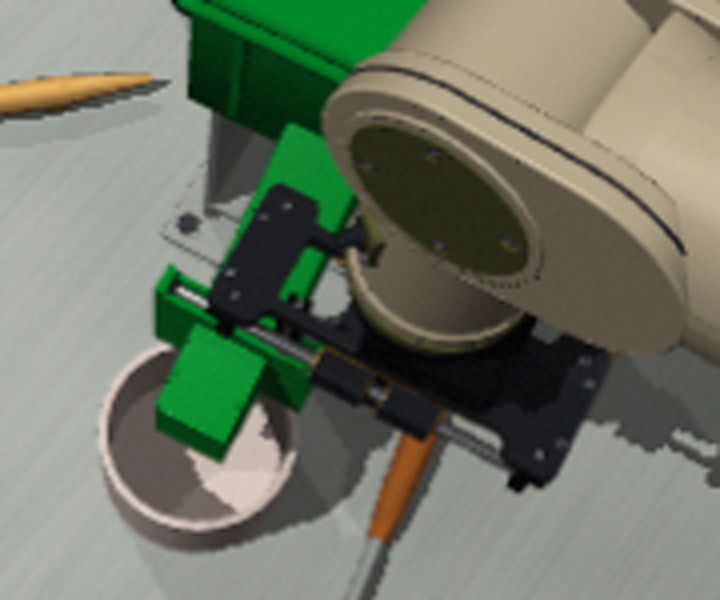

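View pics/top6z.png

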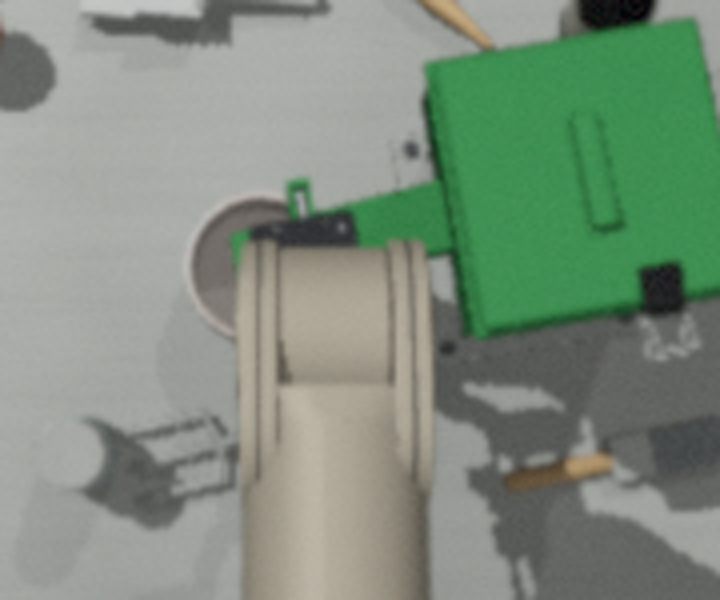

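drive_tool --pt "0 0.5 0.4 0" --pt "0 1.2 0.4 0" --pt "0 1.8 0.4 0" --pt "0 2.3 0.4 0" --pt "0 2.8 0.4 0" --pt "0 3.2 0.4 0" --pt "0 3.6 0.4 0" --pt "0 4.0 0.4 0" --pt "0 4.4 0.4 0" --pt "0 4.8 0.4 0" --pt "0 5.2 0.4 0"

```text
time: 12.85
ee_pos: [0.4838, -0.0178, 0.2485]
eef_rot: [0.46, 0.537, -0.461, 0.537]
ft_force: [-0.2, 0.5, 0.4]
width: 0.0005
```

```bash
python3 - <<'E'
from h import *
im=r.camera("scene")
cv2.imwrite(f"pics/s7.png",cv2.resize(im[120:270,220:400,::-1],None,fx=4,fy=4,interpolation=cv2.INTER_CUBIC))
s=r.read_state();p=s['ee_pos'];F=np.array([.5205,-.0148]);yd=np.array([.988,.153]);print(p,(p[:2]-F)@yd,s['ft_force'])
E
```

```text
[ 0.48432796 -0.01768226  0.248452  ] -0.036178965894771487 [-1.97910559  0.37363333 -0.67978703]
```

View pics/s7.png

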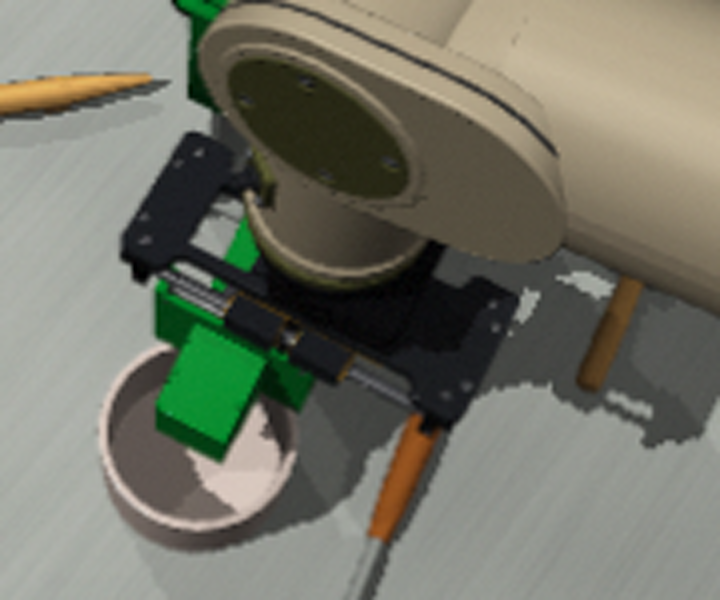

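drive_tool --pt "0 0.4 0 0" --pt "0 0.8 0 0" --pt "0 1.2 0 0" --pt "0 1.6 0 0" --pt "0 2.0 0 0" --pt "0 2.4 0 0" --pt "0 2.8 0 0" --pt "0 3.2 0 0" --pt "0 3.5 0 0"

```text
time: 13.65
ee_pos: [0.5188, -0.0125, 0.2485]
eef_rot: [0.461, 0.537, -0.46, 0.537]
ft_force: [-2.5, 0.3, 0.4]
width: 0.0002
```

drive_tool --pt "0 0.3 0 0" --pt "0 0.6 0 0" --pt "0 0.9 0 0" --pt "0 1.1 0 0"

```text
time: 13.98
ee_pos: [0.5281, -0.0108, 0.2484]
eef_rot: [0.46, 0.537, -0.461, 0.536]
ft_force: [-8.3, 1.2, 3.8]
width: 0.0005
```

drive_tool --pt "0 0.2 0 0" --pt "0 0.4 0 0" --pt "0 0.4 0 0"

```text
time: 14.23
ee_pos: [0.5336, -0.0103, 0.2486]
eef_rot: [0.461, 0.537, -0.46, 0.537]
ft_force: [-0.4, 0.3, 0.5]
width: 0.0003
```

drive_tool --pt "0 0.2 0 0" --pt "0 0.4 0 0" --pt "0 0.4 0 0"

```text
time: 14.48
ee_pos: [0.5351, -0.0101, 0.2484]
eef_rot: [0.459, 0.538, -0.462, 0.535]
ft_force: [-16.3, -2.5, 9.0]
width: 0.0004
```

drive_tool --pt "0 0.2 0 0" --pt "0 0.3 0 0" --pt "0 0.3 0 0"

```text
time: 14.73
ee_pos: [0.5356, -0.0101, 0.2483]
eef_rot: [0.457, 0.539, -0.464, 0.534]
ft_force: [-33.0, -2.6, 19.1]
width: 0.0007
```

Hard stop reached (33 N, no motion). Backing off, then up.

drive_tool --pt "0 -0.5 0 0" --pt "0 -1.2 0 0" --pt "0 -2.5 0 0" --pt "0 -4 0 0" --pt "0 -6 0 0" --pt "0 -9 0 0" --pt "-4 -11 0 0" --pt "-8 -11 0 0" --pt "-12 -11 0 0" --pt "-16 -11 0 0" --pt "-19 -11 0 0" --pt "-19 -11 4 0" --pt "-19 -11 8 0" --pt "-19 -11 12 0" --pt "-19 -11 16 0" --pt "-19 -11 20 0" --pt "-19 -11 24 0" --pt "-19 -11 26 0" --pt "-19 -11 26 0" --pt "-19 -11 26 0"

```text
time: 16.4
ee_pos: [0.4708, -0.2842, 0.4379]
eef_rot: [0.461, 0.536, -0.461, 0.536]
ft_force: [0.5, 0.2, 0.1]
width: 0.0008
```

```bash
python3 - <<'E'
from h import *
for n in("scene","top"):
    im=r.camera(n);cv2.imwrite(f"pics/{n}8.png",im[:,:,::-1])
    a=im[130:280,180:360,::-1] if n=="scene" else im[140:260,180:390,::-1]
    k=4 if n=="scene" else 3.8
    cv2.imwrite(f"pics/{n}8z.png",cv2.resize(a,None,fx=k,fy=k,interpolation=cv2.INTER_CUBIC))
E
```

View pics/scene8z.png

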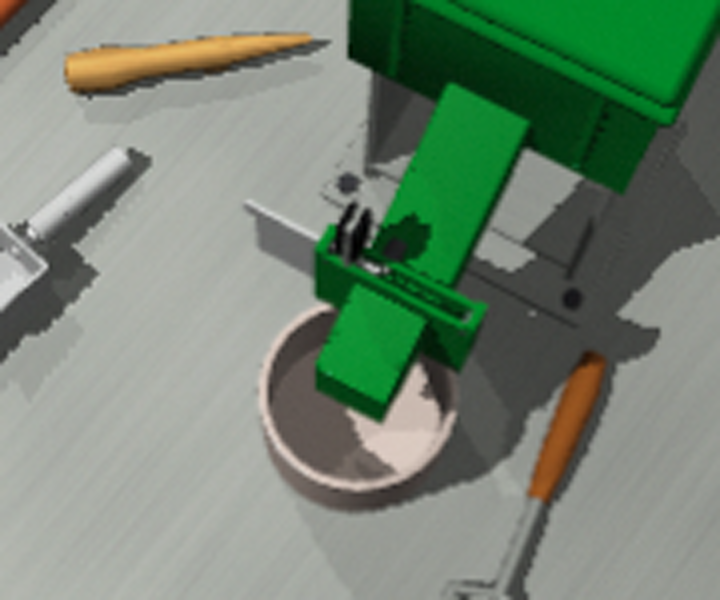

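View pics/top8z.png

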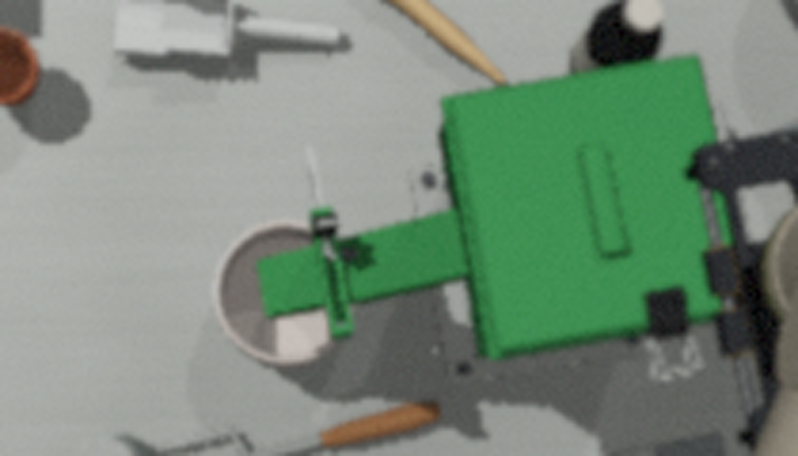

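```bash
python3 - <<'E'
from h import *
from scipy.optimize import least_squares
s=lambda L:np.array(L,float)/4-0.375+[180,130]
t=lambda L:np.array(L,float)/3.8-0.37+[180,140]
for n,P in(("scene",s([(261,400),(275,440),(310,478),(355,490),(410,475),(445,440)])),("top",t([(216,288),(232,245),(262,226),(285,222),(240,342),(290,366),(225,320)]))):
    P=onplane(n,P,.085);print(n,least_squares(lambda c:np.hypot(P[:,0]-c[0],P[:,1]-c[1])-.065,[.52,.02]).x)
F=np.array([.5205,-.0148]);yd=np.array([.988,.153])
for n,u in(("scene",s([(353,222)])),("top",t([(324,223)]))):
    p=onplane(n,u,.264)[0];print(n,p,"gate~",(p[:2]-F)@yd+.032)
st=r.read_state();print(st['ft_force'],abs(st['joint_vel']).max())
r.close_job()
E
```

```text
scene [0.51890493 0.02390263]
top [0.51615649 0.02056914]
scene [ 0.55433222 -0.00758163  0.264     ] gate~ 0.0665306437403396
top [ 0.55211753 -0.00900957  0.264     ] gate~ 0.06412405979170158
[0.73085488 0.62982621 0.47734504] 0.014847499294589665
the job is handed in; nothing more can be done
```

The pot stands under the spout, the door lever is at its full-open stop, and the job is handed in. The clock read about 16.5 s.

- **Pot:** I pushed it along the counter with two half-open fingers, at about 4 N. Its measured centre is (0.516–0.519, 0.021–0.024) m, against my estimate of (0.514–0.516, 0.020–0.021) m for the spout. That puts it about 5 mm off, within the 30 mm allowed.
- **Lever:** With the fingers closed I pushed it past its clicks to the hard stop. My last small push against the stop read 33 N along the push and 19 N upward, more than was needed. That is about 38 N in total, well below the 120 N wrist limit. If the 40 N limit for the arm and gripper body also covers the fingers, it was close.
- **Last checks:** The final pictures put the door at about 0.064 m (top view) and 0.067 m (scene view). The scene value is beyond the 0.064 m stop, so that difference is measurement error of a few mm. Both views show the lever at the far post with the blade sticking out. The arm was clear of everything and its force reading was near zero.
- **Bystanders:** Those I could see in the final close-ups looked unmoved, but I did not measure them. The seed jar and brush were not in those views.

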